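# Slip the drying slat out from under the terracotta piece

### The arm

A 6-joint arm with a two-finger parallel gripper is mounted at the origin on the work surface. World frame = base frame: x ahead of the robot, y to its left, z up, the work surface at z = 0. Lengths are in m, angles in rad, forces in N, time in s.
With the tool pointing down it reaches from about 0.35 to 0.975 m from the base axis. Payload 4.9 kg.
Tool frame: the origin (TCP) lies midway between the tips of the shut fingers; the grasp point (between the pads) lies 19 mm behind it; z points along the fingers, y is the line along which they close (so a half turn about z gives the same grasp; the last joint's range is limited). The gripper opens to 85 mm and grips with 20 to 120 N. Pads are 22 mm wide; open, the fingers measure 114 mm over their backs; the gripper's body (76 mm by 85 mm) begins 54 mm behind the grasp point. The pads swing forward as they close: fully open they stand 13 mm farther back than shut.
Start: joints at [1.044, 0.053, 1.613, -0, 1.476, -0.119], TCP at [0.248, 0.574, 0.231] pointing down, gripper open.
Joint ranges: [-3.01, 3.01], [-1.01, 2.22], [0.06, 2.58], [-1.02, 4.17], [0.09, 2.62], [-3.14, 3.14]. Speed limits (rad/s): [2.57, 2.57, 3.14, 3.14, 3.14, 3.14].

### API

Orientations are given as a unit quaternion [w, x, y, z].
In Python, from plant import manip gives the robot as it stands.
- The arm moves only by the tool move_arm, never from a script. Its argument "increments" is one flat list of numbers, 5 for each row, row after row: the shift along the tool's x, y, z in mm, then the turn about the tool's z in rad, then the opening, from 0 (shut) to 1 (fully open). In form: [tx, ty, tz, spin, jaw, tx, ty, tz, spin, jaw, ...]. A call has 1 to 8 rows; each row shifts and turns the commanded pose from where the row before left it, along the tool's axes as they then stand; what a row does not reach is not made up. A row lasts 1/12 s, in which the tool goes at most 41.7 mm and 7.16 degrees, less where a joint would pass 70% of its speed; a pose out of reach is approached as far as the arm can. A call with a gripper value outside its range is refused whole. The fingers move at their own pace and stop on an object; the grip force is fixed at half the most. Time passes only in rows, so rows that do not move let the fingers close. It gives the time, the measured TCP pose, the force, the opening and the grip force at its end, in the units of the state.
- manip.state(): the state, without advancing time (a new reading comes with each control period).
- manip.grab_frame(name): name is "scene" or "side" or "wrist"; returns a dict with "image" (400x640x3 uint8, blue, green, red), "fov_y" (degrees; the focal length in pixels is half the picture's height over the tangent of half this angle, whatever the lens; pixels are square), "cx", "cy" (the principal point, pixels), "eye" and "rotation" of the camera in the world; the wrist camera has in their place "T_tool_cam" (4x4, takes a point from camera to tool coordinates, whose origin is the TCP and whose axes are the flange's). Camera axes: x right, y down, z forward; pixel columns grow to the right and rows downward; lengths in m; the calibration is good to about 2 mm. A picture is of the moment at which its call begins: read the wrist's pose just before it. There is no depth.
- manip.job_done(): hands the job in; it is judged then, once.
The state is a dict: "time": time; "joint_pos": joint angles; "joint_vel": joint speeds; "joint_efforts": joint torques, N m; "tool_pos": TCP position; "tool_rot": TCP orientation; "contact_force": force on the tool from outside, world axes, zero at the start; "ft_torque": the same for the moment, N m; "gripper_width": opening from 0.0 (shut) to 1.0 (fully open); "grasp_force": force on a finger pad.
Only numpy, scipy, OpenCV 4.12 (cv2) and the standard library are available. Lean on these libraries where they do the work, as an engineer would, in place of code of your own. Each camera call takes 0.05 s, during which the arm holds its last target. There are 200 camera calls.

### The job

The terracotta piece is dry: draw the yellow slat out from under its front so that the piece settles level on both its rails, right where it stands. Then put the slat in the blue tray, lying flat on its floor. Leave the white piece propped up just as it is.

Things in the scene. Friction and masses are not known exactly. Their poses are not given: they have to be found in the camera images.
- slat: yellow-painted wood slat, 110 x 28 x 8 mm, 25 g, lying level on the front rail under the terracotta piece. Origin: centre of its underside, 30 mm above the table. x along its length, pointing in under the piece; z up. The inner 33 mm are under the piece; the outer 77 mm jut out freely towards the robot, 30 mm of air below. It slides out along its -x with a few newtons; 40 mm frees it
- piece: dry terracotta dome, 96 mm wide, 48 high, dark round openings, at the back of a loose grey slab 158 x 120 x 10 mm; 0.6 to 0.9 kg. Rests on 2 fixed dark wood rails 30 mm high; the slat on the front rail tips it back 4.4 degrees. Most weight is on the back rail, so a level pull does not shift it. Origin: centre of slab underside; x to the back, along the slat, front edge at -78 mm; z normal to slab
- white_piece: bystander: white glazed vase-like form, 92 mm wide, 78 high, on the same kind of grey slab, rails and slat as the terracotta piece, same sizes, origin, axes and lean. It stays propped up on its slat
- tray: a shallow blue open tray fixed to the table, 190 (x) x 150 (y) x 25 mm high outside, walls and floor 5 mm thick, empty. Origin: centre of its underside, on the table; x along its length, z up
Mind the look-alikes: they are no part of the job. Leave any pink look-alike of the tray alone. Leave any turquoise look-alike of the piece alone.

How it is judged:
By the outcome, as a careful person would: the job done as asked, in the order asked, and still so for the second after the job is handed in, with the robot touching nothing.
It also fails if it takes over 43 s, if anything falls off the work surface, if the arm or the gripper's body presses on something with over 40 N, if the wrist force passes 120 N, or if a joint passes its speed limit or range.

## Working session

There is one attempt and no reset: what is moved stays moved. The work goes in short steps, Python scripts to look and compute and a tool call to move; the robot and the scene stay as the last step left them, time stands still between calls to the robot, and variables do not carry over. Pictures are saved under pics/ and viewed, at most 10 in all, crops included, and the job is handed in when it is done.

Besides the shell and the picture viewer there is one more tool, called after ">>>" as name(argument=value, ...) on one line, values as JSON. move_arm: Moves the arm, as the interface text tells. Its arguments: {"type":"object","properties":{"increments":{"type":"array"}},"required":["increments"]}

```bash
mkdir -p pics; ls
python3 - <<'E'
from plant import manip
import cv2,pickle
d={}
print(manip.state())
for n in("scene","side","wrist"):
    f=manip.grab_frame(n);d[n]=f;cv2.imwrite(f"pics/{n}0.png",f["image"]);print(n,{k:v for k,v in f.items() if k!="image"})
pickle.dump(d,open("f0.pkl","wb"))
E
```

```text
pics
{'time': 0.0, 'joint_pos': array([ 1.04398398e+00,  5.33642139e-02,  1.61428726e+00,  4.70038421e-05,
        1.47601938e+00, -1.19017820e-01]), 'joint_vel': array([-0.00011839, -0.00113371,  0.00257443, -0.00160846,  0.00016768,
       -0.00014439]), 'joint_efforts': array([ 2.28358172e-04, -3.93656516e+01, -3.70183754e+01,  9.37810341e-06,
        6.58231991e-03,  1.43497907e-06]), 'tool_pos': array([0.24754781, 0.57320628, 0.2300625 ]), 'tool_rot': array([-3.51924777e-04,  2.02489481e-01,  9.79283886e-01, -9.77969129e-04]), 'contact_force': array([-0.0948562 , -0.3588061 , -0.20399051]), 'ft_torque': array([-0.00433335,  0.02039598, -0.00565237]), 'grasp_force': 0.0, 'gripper_width': 0.9962549878721518}
scene {'fov_y': 49.96776555237402, 'cx': 323.76108275786015, 'cy': 199.4185741734729, 'eye': array([1.16464202, 0.02488421, 0.8981403 ]), 'rotation': array([-0.21407413,  0.62342778,  0.70743266, -0.25504725])}
side {'fov_y': 50.96987959847187, 'cx': 321.5607336527462, 'cy': 204.60406257827572, 'eye': array([ 0.23316775, -0.78939037,  0.63068381]), 'rotation': array([-0.44454104,  0.87991163, -0.1456943 ,  0.08313822])}
wrist {'fov_y': 67.92992445999295, 'cx': 320.03533311558346, 'cy': 200.85514657140203, 'T_tool_cam': array([[-1.22355369e-04, -9.54095192e-01, -2.99503504e-01,
         7.63751752e-02],
       [ 9.99999619e-01, -3.75685348e-04,  7.88252085e-04,
         2.89097021e-04],
       [-8.64586603e-04, -2.99503293e-01,  9.54094875e-01,
        -1.42203688e-01],
       [ 0.00000000e+00,  0.00000000e+00,  0.00000000e+00,
         1.00000000e+00]])}
```

View pics/scene0.png

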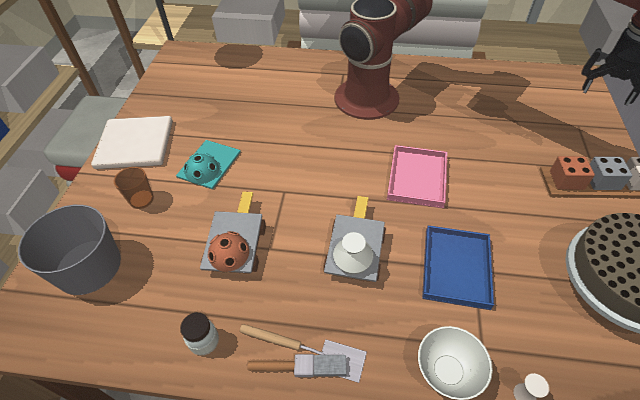

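View pics/side0.png

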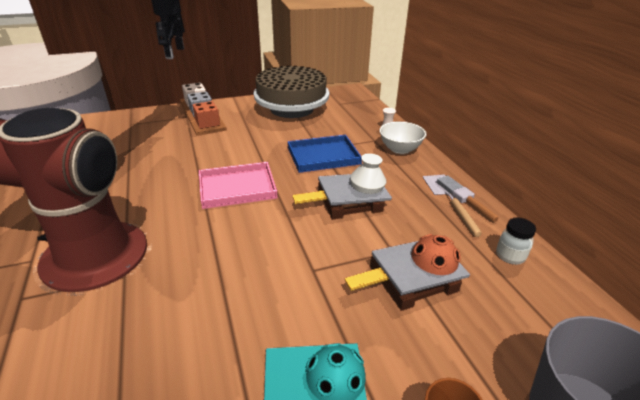

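The scene view has terracotta at (230,250) with its slat at (245,203), and the white piece at (355,250) with its slat at (361,206). The trays are blue at (458,265) and pink at (418,176), and the turquoise look-alike is at (208,163). The side view shows the terracotta piece at (435,255) and its slat at (366,280). The target is the orange-brown dome with its yellow slat, plus the blue tray.

```bash
cat > h.py <<'E'
import numpy as np,cv2
from scipy.spatial.transform import Rotation as R
def q(w): return R.from_quat(np.r_[w[1:],w[0]])
def cam(f,pos=None,rot=None):
    if "eye" in f: return np.array(f["eye"]),q(f["rotation"]).as_matrix()
    T=np.eye(4);T[:3,:3]=q(rot).as_matrix();T[:3,3]=pos;T=T@f["T_tool_cam"];return T[:3,3],T[:3,:3]
def cast(f,px,z,**k):
    e,M=cam(f,**k);F=200/np.tan(np.radians(f["fov_y"]/2));px=np.atleast_2d(px).astype(float)
    d=np.c_[(px[:,0]-f["cx"])/F,(px[:,1]-f["cy"])/F,np.ones(len(px))]@M.T
    return e+d*((z-e[2])/d[:,2])[:,None]
def blobs(f,lo,hi,amin=80):
    m=cv2.inRange(cv2.cvtColor(f["image"],cv2.COLOR_BGR2HSV),lo,hi)
    c,_=cv2.findContours(m,cv2.RETR_EXTERNAL,cv2.CHAIN_APPROX_NONE)
    return [x[:,0] for x in c if cv2.contourArea(x)>amin]
def rect(p):
    c,s,a=cv2.minAreaRect((p[:,:2]*1000).astype(np.float32));return np.round(c,1),np.round(s,1),round(a,1)
E
python3 - <<'E'
from h import *
import pickle
d=pickle.load(open("f0.pkl","rb"))
for n in("scene","side"):
    f=d[n]
    for nm,lo,hi,z in(("yel",(20,150,120),(32,255,255),.038),("blue",(105,120,40),(125,255,255),.025),("grey",(90,10,90),(125,70,200),.042)):
        for c in blobs(f,lo,hi):
            x=c.mean(0).round()
            if n=="scene" and not(180<x[0]<500 and 180<x[1]<310): continue
            if n=="side" and not(280<x[0]<480 and 130<x[1]<300): continue
            p=cast(f,c,z)
            print(n,nm,x,len(c),rect(p), (cv2.boxPoints(cv2.minAreaRect((p[:,:2]*1000).astype(np.float32)))).round().tolist())
f=d["scene"]["image"];a=cv2.resize(f[170:290,190:390],(800,480),interpolation=cv2.INTER_CUBIC);cv2.imwrite("pics/crop1.png",a)
E
```

```text
scene yel [246. 200.] 91 (array([ 510. , -279.1]), array([66.4, 27.5]), 4.1) [[476.0, -268.0], [478.0, -295.0], [544.0, -290.0], [542.0, -263.0]]
scene blue [455. 272.] 319 (array([622.7, 253. ]), array([149.9, 199.3]), 86.5) [[519.0, 184.0], [718.0, 172.0], [727.0, 322.0], [528.0, 334.0]]
scene grey [221. 235.] 312 (array([ 630.5, -288.4]), array([163., 101.]), 4.4) [[545.0, -244.0], [553.0, -345.0], [716.0, -333.0], [708.0, -232.0]]
side yel [366. 278.] 90 (array([ 512.1, -282.9]), array([77.9, 32. ]), 3.2) [[472.0, -269.0], [474.0, -301.0], [552.0, -297.0], [550.0, -265.0]]
side yel [308. 197.] 70 (array([490.9,  11.8]), array([76.9, 37.5]), 0.2) [[452.0, 30.0], [453.0, -7.0], [529.0, -7.0], [529.0, 31.0]]
side blue [323. 153.] 172 (array([608.7, 233.1]), array([176.3, 190.7]), 86.5) [[508.0, 151.0], [698.0, 139.0], [709.0, 315.0], [519.0, 327.0]]
```

View pics/crop1.png

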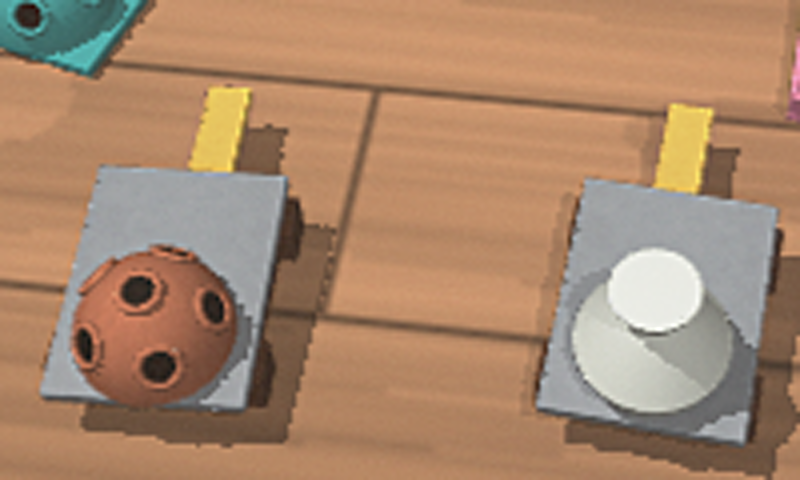

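The crop confirms it: orange-brown dome at crop (155,325) with its yellow slat at (220,130). The turquoise look-alike is at the top left and the white piece on the right, and I'll leave both alone. Slat heading is about 4.3°. First I turn the tool to align, then approach.

>>> move_arm(increments=[0,0,0,-0.121,1,0,0,0,-0.121,1,0,0,0,-0.121,1,0,0,0,-0.121,1,0,0,0,0,1])

```text
time: 0.57
tool_pos: [0.2477, 0.5735, 0.2308]
tool_rot: [-0.0, -0.039, 0.999, -0.0]
contact_force: [0.2, 1.2, -0.1]
gripper_width: 0.998
grasp_force: 0.0
```

```bash
cat >> h.py <<'E'
def delta(s,target):
    M=q(s["tool_rot"]).as_matrix();return ((np.array(target)-s["tool_pos"])@M*1000).round(1), round(np.degrees(np.arctan2(M[1,0],M[0,0])),2), M[:,2].round(4)
E
python3 - <<'E'
from h import *
from plant import manip
s=manip.state();print(s["time"],s["tool_pos"],s["joint_pos"],delta(s,[.480,-.281,.2]))
E
```

```text
0.5667 [0.24772325 0.57351655 0.23079149] [ 1.04400389e+00  5.29833753e-02  1.61346240e+00  1.82197516e-05
  1.47602820e+00 -6.04895478e-01] (array([-164.9, -870. ,   31.3]), np.float64(-175.53), array([-5.e-04, -8.e-04, -1.e+00]))
```

>>> move_arm(increments=[-4,-18,0,0,1,-6,-32,0,0,1,-7,-37,0,0,1,-7,-37,0,0,1,-7,-37,0,0,1,-7,-37,0,0,1,-7,-37,0,0,1,-7,-37,0,0,1])

```text
time: 1.23
tool_pos: [0.3203, 0.3048, 0.2311]
tool_rot: [0.0, -0.037, 0.999, -0.0]
contact_force: [0.8, -0.4, 0.2]
gripper_width: 1.0
grasp_force: 0.0
```

>>> move_arm(increments=[-7,-37,0,0,1,-7,-37,0,0,1,-7,-37,0,0,1,-7,-37,0,0,1,-7,-37,0,0,1,-7,-37,0,0,1,-7,-37,0,0,1,-7,-37,0,0,1])

```text
time: 1.9
tool_pos: [0.3987, 0.0138, 0.2314]
tool_rot: [0.0, -0.036, 0.999, -0.0]
contact_force: [0.5, 0.5, 0.3]
gripper_width: 0.999
grasp_force: 0.0
```

>>> move_arm(increments=[-7,-37,0,0,1,-7,-37,5,0,1,-7,-37,5,0,1,-7,-37,5,0,1,-7,-37,5,0,1,-7,-37,5,0,1,-7,-30,5,0,1,-4,-12,1,0,1])

```text
time: 2.57
tool_pos: [0.4715, -0.2469, 0.1989]
tool_rot: [-0.001, -0.035, 0.999, 0.0]
contact_force: [-0.8, 0.6, -0.3]
gripper_width: 1.003
grasp_force: 0.0
```

>>> move_arm(increments=[0,0,0,0,1,0,0,0,0,1,0,0,0,0,1])

```text
time: 2.82
tool_pos: [0.4715, -0.2428, 0.2002]
tool_rot: [-0.0, -0.038, 0.999, 0.0]
contact_force: [0.2, 0.5, -0.2]
gripper_width: 1.003
grasp_force: 0.0
```

Run:
```python
from h import *
from plant import manip
import pickle
s=manip.state();f=manip.grab_frame("wrist");pickle.dump((s,f),open("w1.pkl","wb"));cv2.imwrite("pics/w1.png",f["image"])
print(s["time"],s["tool_pos"],s["joint_pos"],delta(s,[.480,-.281,.2]))
for c in blobs(f,(20,150,120),(32,255,255)):
    p=cast(f,c,.038,pos=s["tool_pos"],rot=s["tool_rot"]);print(c.mean(0),len(c),rect(p),cv2.boxPoints(cv2.minAreaRect((p[:,:2]*1000).astype(np.float32))).round(1).tolist())
```

```text
2.8167 [ 0.47150289 -0.24281402  0.20023954] [-6.16064114e-01 -1.53947394e-01  1.86431480e+00  2.61559248e-04
  1.43174562e+00 -2.26224988e+00] (array([ -5.6, -38.7,   0.2]), np.float64(-175.68), array([-3.e-04,  5.e-04, -1.e+00]))
[554.22159091 217.61363636] 176 (array([492.6,  16.6]), array([28.6, 78.6]), 86.0) [[452.3999938964844, 5.099999904632568], [530.7999877929688, -0.4000000059604645], [532.7999877929688, 28.0], [454.3999938964844, 33.599998474121094]]
[288.27888446 217.38247012] 251 (array([ 512.3, -279.8]), array([79.3, 28.2]), 2.9) [[472.0, -267.70001220703125], [473.3999938964844, -295.8999938964844], [552.5999755859375, -291.79998779296875], [551.0999755859375, -263.6000061035156]]
```

View pics/w1.png

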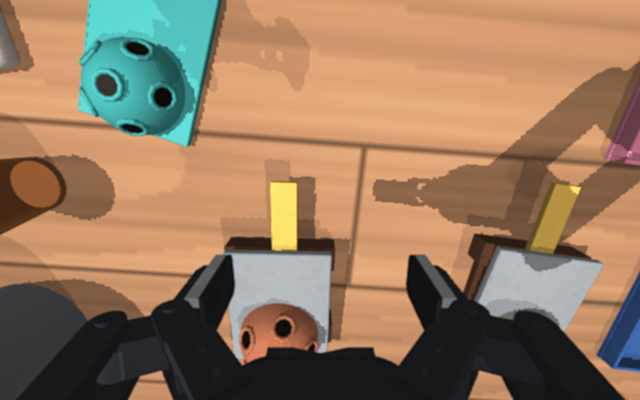

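The wrist view shows the terracotta slat at (285,217), cleanly isolated, with the slab front edge at row ~250. I'll refine the slat axis with midline fits.

Run:
```python
from h import *
import pickle
s,w=pickle.load(open("w1.pkl","rb"));d=pickle.load(open("f0.pkl","rb"))
for f,k,x0 in((w,dict(pos=s["tool_pos"],rot=s["tool_rot"]),288),(d["scene"],{},246)):
    for c in blobs(f,(20,150,120),(32,255,255)):
        if abs(c.mean(0)[0]-x0)>15: continue
        ys=range(c[:,1].min()+3,c[:,1].max()-3)
        for nm,g in(("mid",lambda r:(r.min()+r.max())/2),("L",np.min),("R",np.max)):
            P=cast(f,[[g(c[c[:,1]==y,0]),y] for y in ys],.038,**k)*1000
            a=np.polyfit(P[:,0]-500,P[:,1],1);print(nm,np.degrees(np.arctan(a[0])).round(2),a[1].round(1),P[:,0].min().round(),P[:,0].max().round())
```

```text
mid -8.28 -267.8 475.0 547.0
L -18.78 -269.3 475.0 548.0
R 2.88 -266.3 475.0 546.0
mid 4.49 -279.6 488.0 530.0
L 1.88 -291.1 489.0 532.0
R 7.08 -268.1 487.0 529.0
```

>>> move_arm(increments=[-6,-9,16,0.016,1,-7,-10,20,0,1,-7,-10,20,0,1,-6,-9,16,0,1,0,-2,8,0,1,0,0,0,0,1,0,0,0,0,1,0,0,0,0,1])

```text
time: 3.53
tool_pos: [0.5007, -0.2815, 0.1218]
tool_rot: [0.001, -0.03, 1.0, -0.001]
contact_force: [-0.1, -0.0, -0.2]
gripper_width: 1.001
grasp_force: 0.0
```

Run:
```python
from h import *
from plant import manip
s=manip.state();f=manip.grab_frame("wrist");cv2.imwrite("pics/w2.png",f["image"])
m=cv2.inRange(cv2.cvtColor(f["image"],cv2.COLOR_BGR2HSV),(18,110,90),(34,255,255))
c=max(blobs(f,(18,110,90),(34,255,255)),key=cv2.contourArea);k=dict(pos=s["tool_pos"],rot=s["tool_rot"])
p=cast(f,c,.038,**k);print(s["time"],s["tool_pos"],delta(s,[.5,-.28,.02]),rect(p),c.min(0),c.max(0))
for y in range(c[:,1].min(),c[:,1].max(),8):
    x=c[c[:,1]==y,0];P=cast(f,[[x.min(),y],[x.max()+1,y]],.038,**k)*1000;print(y,x.min(),x.max(),P[:,:2].round(1).tolist())
```

```text
3.5333 [ 0.50067187 -0.28150999  0.12182087] (array([  0.7,   1.7, 101.8]), np.float64(-176.52), array([ 0.0017, -0.0011, -1.    ])) (array([ 512.1, -279.6]), array([80.2, 28.9]), 3.2) [304 172] [340 264]
172 308 333 [[472.8, -292.3], [471.5, -272.2]]
180 304 340 [[479.3, -295.1], [477.5, -266.3]]
188 304 339 [[485.8, -294.8], [484.0, -266.5]]
196 304 339 [[492.3, -294.5], [490.6, -266.0]]
204 304 339 [[499.0, -294.2], [497.2, -265.5]]
212 304 339 [[505.8, -293.9], [504.0, -264.9]]
220 304 338 [[512.7, -293.6], [511.0, -265.2]]
228 305 338 [[519.7, -292.5], [518.0, -264.6]]
236 305 338 [[526.8, -292.2], [525.1, -264.1]]
244 304 338 [[534.2, -292.7], [532.4, -263.5]]
252 304 338 [[541.6, -292.4], [539.8, -262.9]]
260 304 337 [[549.1, -292.0], [547.4, -263.1]]
```

>>> move_arm(increments=[0,1.7,14,0.004,1,0,0,24,0,1,0,0,24,0,1,0,0,20,0,1,0,0,14,0,1,0,0,6,0,1,0,0,0,0,1,0,0,0,0,1])

```text
time: 4.25
tool_pos: [0.5003, -0.2802, 0.0186]
tool_rot: [0.0, -0.028, 1.0, -0.0]
contact_force: [0.3, 0.2, 0.0]
gripper_width: 0.997
grasp_force: 0.0
```

>>> move_arm(increments=[0,0,0,0,0.6,0,0,0,0,0.5,0,0,0,0,0.42,0,0,0,0,0.38,0,0,0,0,0.34,0,0,0,0,0.3,0,0,0,0,0.2,0,0,0,0,0])

```text
time: 4.92
tool_pos: [0.5004, -0.2804, 0.0187]
tool_rot: [0.0, -0.028, 1.0, -0.0]
contact_force: [-1.1, -0.1, 2.4]
gripper_width: 0.312
grasp_force: 59.6
```

>>> move_arm(increments=[0,0,0,0,0,0,0,0,0,0,0,0,0,0,0])

```text
time: 5.17
tool_pos: [0.5004, -0.2804, 0.0186]
tool_rot: [0.0, -0.028, 1.0, -0.0]
contact_force: [-0.9, -1.9, 2.5]
gripper_width: 0.314
grasp_force: 59.7
```

Run:
```python
from h import *
from plant import manip
s=manip.state();print(s["time"],delta(s,[.5,-.28,.02]),s["contact_force"],s["ft_torque"],s["grasp_force"],s["gripper_width"])
f=manip.grab_frame("side");cv2.imwrite("pics/s1.png",cv2.resize(f["image"][210:330,310:510],(800,480)))
```

```text
5.1667 (array([ 0.3,  0.4, -1.4]), np.float64(-176.78), array([ 5.e-04, -5.e-04, -1.e+00])) [-0.91417877 -1.90238854  2.52337975] [-0.07414856 -0.00387891 -0.11040312] 59.68894064426422 0.31405933024361965
```

View pics/s1.png

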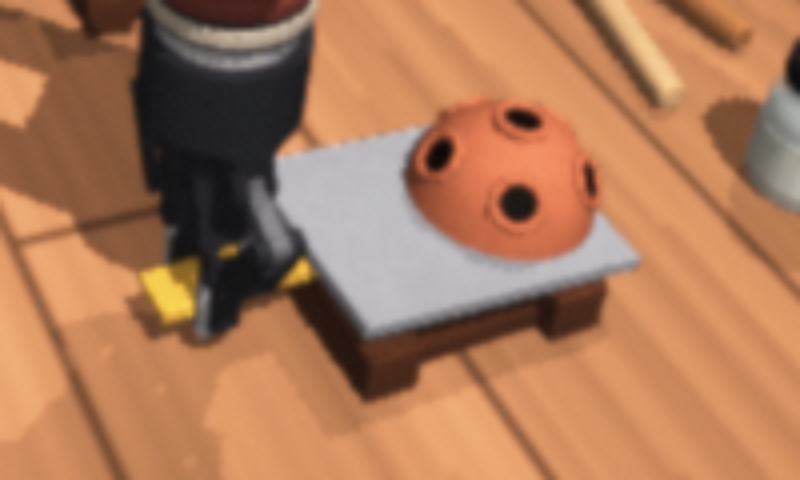

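Slat gripped at (225,285) in the crop, and the piece is undisturbed. Now a level pull along +tool x.

>>> move_arm(increments=[2,0,0,0,0,4,0,0,0,0,5,0,0,0,0,5,0,0,0,0])

```text
time: 5.55
tool_pos: [0.4841, -0.281, 0.0184]
tool_rot: [0.0, -0.028, 1.0, -0.0]
contact_force: [3.6, -0.5, 2.0]
gripper_width: 0.308
grasp_force: 59.6
```

Run:
```python
from h import *
from plant import manip
s=manip.state();print(s["time"],delta(s,[.5,-.28,.02]),s["contact_force"],s["ft_torque"],s["grasp_force"],s["gripper_width"])
```

```text
5.55 (array([-15.9,   0.1,  -1.6]), np.float64(-176.77), array([ 1.e-03, -1.e-04, -1.e+00])) [ 3.55630163 -0.54074056  2.01784687] [ 0.04905699 -0.63899189 -0.0086241 ] 59.5504367351532 0.30816716823525814
```

Force is low at 3.6 N, so I continue out.

>>> move_arm(increments=[5,0,0,0,0,6,0,0,0,0,6,0,0,0,0,6,0,0,0,0,6,0,0,0,0,6,0,0,0,0,6,0,0,0,0,6,0,0,0,0])

```text
time: 6.22
tool_pos: [0.4362, -0.2836, 0.018]
tool_rot: [-0.0, -0.028, 1.0, 0.0]
contact_force: [0.2, -0.6, 0.6]
gripper_width: 0.31
grasp_force: 59.3
```

>>> move_arm(increments=[8,0,0,0,0,8,0,0,0,0,4,0,0,0,0,0,0,0,0,0,0,0,0,0,0])

```text
time: 6.63
tool_pos: [0.4171, -0.2849, 0.0184]
tool_rot: [0.0, -0.028, 1.0, -0.0]
contact_force: [-0.0, 0.3, -0.4]
gripper_width: 0.31
grasp_force: 59.3
```

Run:
```python
from h import *
from plant import manip
s=manip.state();print(s["time"],delta(s,[.5,-.28,.02]),s["contact_force"],s["ft_torque"],s["grasp_force"],s["gripper_width"])
f=manip.grab_frame("side");cv2.imwrite("pics/s2.png",cv2.resize(f["image"][190:330,290:490],(800,560)))
```

```text
6.6333 (array([-83.1,   0.3,  -1.6]), np.float64(-176.81), array([ 4.e-04, -2.e-04, -1.e+00])) [-0.02496565  0.33084332 -0.41714063] [0.01925942 0.03655883 0.01647682] 59.344847202301025 0.3099435527852483
```

View pics/s2.png

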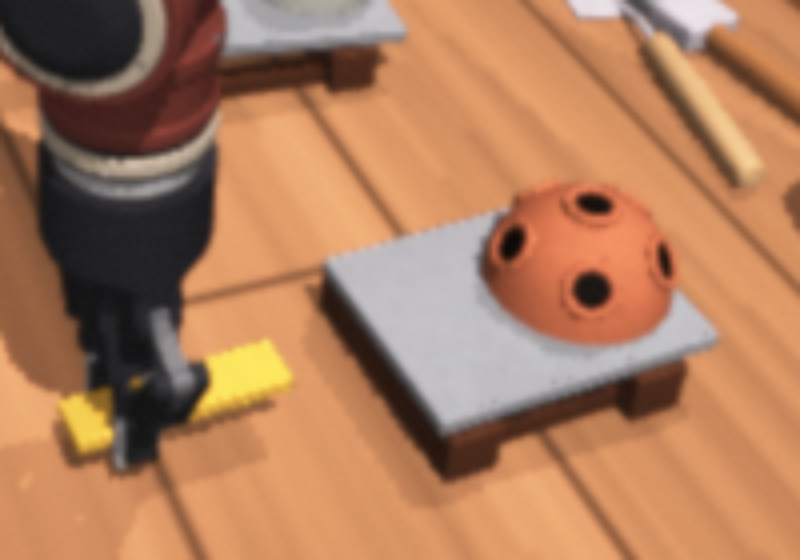

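The slat is free, gripped at (170,400) in the crop, and the terracotta slab lies level on both rails. Lifting, then crossing to the blue tray.

>>> move_arm(increments=[0,0,-12,0,0,0,0,-25,0,0,0,0,-32,0,0,0,0,-34,0,0,0,0,-34,0,0,0,0,-28,0,0,-5,8,-15,0,0,-8,20,0,0,0])

```text
time: 7.35
tool_pos: [0.431, -0.259, 0.2053]
tool_rot: [0.004, -0.027, 1.0, -0.004]
contact_force: [0.9, 0.9, -1.1]
gripper_width: 0.312
grasp_force: 59.4
```

>>> move_arm(increments=[-12,32,0,0,0,-13,34,0,0,0,-13,34,0,0,0,-13,34,0,0,0,-13,34,0,0,0,-13,34,0,0,0,-13,34,0,0,0,-13,34,0,0,0])

```text
time: 8.02
tool_pos: [0.5169, 0.0213, 0.1997]
tool_rot: [0.001, -0.028, 1.0, -0.0]
contact_force: [0.9, -0.9, 0.6]
gripper_width: 0.312
grasp_force: 59.4
```

>>> move_arm(increments=[-13,34,0,0,0,-13,34,0,0,0,-13,34,0,0,0,-13,34,0,0,0,-13,34,0,0,0,-13,30,0,0,0,-7,20,0,0.06,0,-3,10,0,0.057,0])

```text
time: 8.68
tool_pos: [0.5923, 0.2569, 0.1993]
tool_rot: [0.0, 0.03, 1.0, 0.001]
contact_force: [-0.1, -0.0, 0.4]
gripper_width: 0.311
grasp_force: 59.3
```

>>> move_arm(increments=[0,0,0,0,0,0,0,0,0,0,0,0,0,0,0])

```text
time: 8.93
tool_pos: [0.5918, 0.2531, 0.1988]
tool_rot: [0.0, 0.03, 1.0, -0.0]
contact_force: [0.8, -1.0, -0.7]
gripper_width: 0.311
grasp_force: 59.3
```

Run:
```python
from h import *
from plant import manip
s=manip.state();print(s["time"],s["tool_pos"],s["gripper_width"],delta(s,[.590,.254,.006]))
f=manip.grab_frame("wrist");cv2.imwrite("pics/w3.png",f["image"]);k=dict(pos=s["tool_pos"],rot=s["tool_rot"])
for c in blobs(f,(105,120,40),(125,255,255),500): p=cast(f,c,.025,**k);print(c.min(0),c.max(0),rect(p),(cv2.boxPoints(cv2.minAreaRect((p[:,:2]*1000).astype(np.float32)))).round().tolist())
```

```text
8.9333 [0.59180174 0.25310366 0.19875283] 0.31062554246290586 (array([  1.9,   0.8, 192.8]), np.float64(176.57), array([ 2.e-04, -3.e-04, -1.e+00]))
[252 113] [395 274] (array([614.3, 255.8]), array([147.9, 186.7]), 86.5) [[517.0, 188.0], [703.0, 176.0], [712.0, 324.0], [526.0, 335.0]]
```

View pics/w3.png

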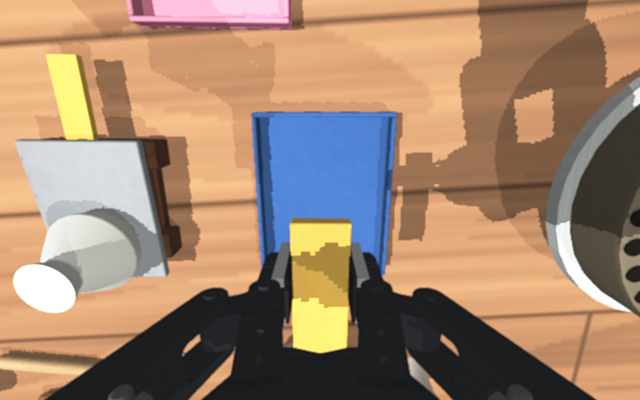

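Wrist view shows the slat (290–352, 220–350) held level over the blue tray (252–395, from row 113). Descending.

>>> move_arm(increments=[0,1,15,0,0,0,1,28,0,0,0,0,34,0,0,0,0,34,0,0,0,0,34,0,0,0,0,24,0,0,0,0,14,0,0,0,0,5,0,0])

```text
time: 9.65
tool_pos: [0.5894, 0.2542, 0.0062]
tool_rot: [-0.003, 0.031, 1.0, -0.001]
contact_force: [-0.2, -0.3, -0.4]
gripper_width: 0.313
grasp_force: 59.4
```

>>> move_arm(increments=[0,0,1.5,0,0,0,0,1,0,0,0,0,0,0,0])

```text
time: 9.9
tool_pos: [0.5936, 0.256, 0.0099]
tool_rot: [0.002, 0.03, 1.0, 0.001]
contact_force: [-0.3, 0.2, 0.7]
gripper_width: 0.31
grasp_force: 59.4
```

>>> move_arm(increments=[0,0,1.5,0,0,0,0,1.5,0,0,0,0,1,0,0,0,0,0,0,0,0,0,0,0,0])

```text
time: 10.32
tool_pos: [0.5927, 0.2559, 0.005]
tool_rot: [0.001, 0.03, 1.0, 0.0]
contact_force: [-0.7, 0.3, 5.2]
gripper_width: 0.311
grasp_force: 62.1
```

>>> move_arm(increments=[0,0,-1,0,0.31,0,0,0,0,0.38,0,0,0,0,0.5,0,0,0,0,0.6,0,0,0,0,0.65,0,0,0,0,0.65,0,0,0,0,0.65,0,0,0,0,0.65])

```text
time: 10.98
tool_pos: [0.592, 0.2556, 0.0047]
tool_rot: [-0.0, 0.03, 1.0, -0.0]
contact_force: [0.0, 0.6, 0.1]
gripper_width: 0.651
grasp_force: 0.0
```

>>> move_arm(increments=[0,0,-8,0,0.65,0,0,-20,0,0.65,0,0,-32,0,0.65,0,0,-34,0,0.65,0,0,-34,0,0.65,0,0,-34,0,0.65,0,0,-15,0,0.65,0,0,0,0,0.65])

```text
time: 11.65
tool_pos: [0.5949, 0.2565, 0.1883]
tool_rot: [0.005, 0.03, 1.0, 0.002]
contact_force: [0.4, 0.4, 0.8]
gripper_width: 0.653
grasp_force: 0.0
```

>>> move_arm(increments=[20,0,0,0,0.65,35,0,0,0,0.65,35,0,0,0,0.65,25,0,0,0,0.65,0,0,0,0,0.65,0,0,0,0,0.65])

```text
time: 12.15
tool_pos: [0.4755, 0.2624, 0.1796]
tool_rot: [-0.001, 0.03, 1.0, -0.001]
contact_force: [0.2, 0.9, -0.4]
gripper_width: 0.652
grasp_force: 0.0
```

Run:
```python
from h import *
from plant import manip
s=manip.state();print(s["time"],s["tool_pos"],s["gripper_width"],s["contact_force"])
f=manip.grab_frame("scene");g=f["image"]
for z in(.013,):
  for c in blobs(f,(20,120,100),(32,255,255)): print(c.mean(0),rect(cast(f,c,z)))
cv2.imwrite("pics/end.png",cv2.resize(g[150:320,190:510],(800,425)))
```

```text
12.15 [0.47546285 0.2623976  0.17964193] 0.6515278057363327 [ 0.19504469  0.90736995 -0.3736046 ]
[456.42574257 267.72277228] (array([623.4, 252.5]), array([ 26.6, 111.8]), 85.8)
[360.6779661  206.74576271] (array([470.9,  17.2]), array([28.7, 70.3]), 86.6)
```

View pics/end.png

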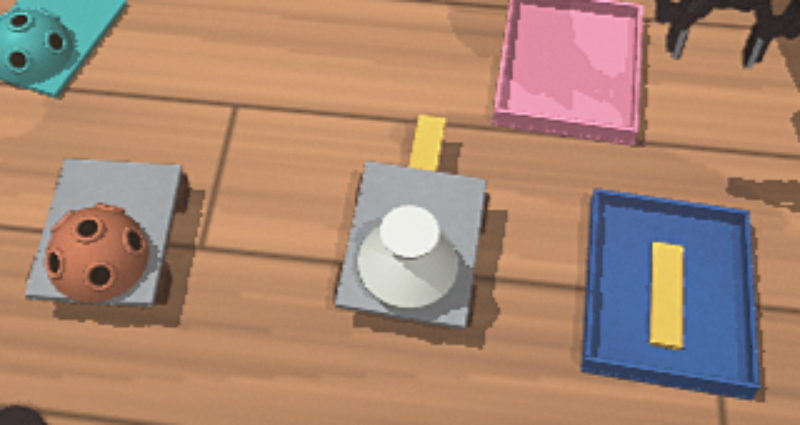

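The slat lies flat in the blue tray at crop (667,295). At the floor height it measures 112 x 27 mm, so it is level. The white piece is still propped at (410,250) and the terracotta piece sits at (97,250). Handing in.

```bash
python3 -c "
from plant import manip
print(manip.job_done())"
```

```text
the job is handed in; nothing more can be done
None
```

The job is handed in at about 12 s of the 43 s: the slat is out and lying flat in the blue tray, the terracotta piece looks level on both rails where it stood, and the white piece was left untouched on its slat.

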